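Screen a pan of bearing balls

TASK

Take the open pan of steel balls by its bail bar, carry it level to the bar screen without spilling, and tip it over the bars so that the five small balls fall through into the box and the one large ball stays on top. Stand the empty pan upright on the bench again and let go of it, then pick the large ball off the bars and put it in the round bowl. No ball may ever land on the bench, and leave the jar, the wrench and the mouse where they are.

Things in the scene. Friction and masses are not known exactly. Their poses are not given: they have to be found in the camera images.
- pan_grip (a point): Centre of the bail bar of the loose aluminium pan (0.3 kg empty, 0.7 kg with the balls), 100 mm above the pan's underside; axes are the pan's. The bar is flat-sided, 14 mm thick (x), 20 mm high, and spans the pan along y between posts at y = +-66.5 mm; grip it across x at its middle. The pan reaches from x = -75 to +58 mm and y = -68 to +68 mm of this point. Its front (-x) faces roughly the robot at the start.
- pan_lip (a point): Middle of the pan's open pouring lip at its front: x = -75, z = -83 mm from the bail bar's centre, 130 mm wide along y. The back and both sides have 40 mm walls; the front has none: the flat floor (4 mm thick, x = -20 to +55 mm) ramps up at 13 degrees to this lip. Tipped front-down the balls start to roll out at about 13 to 20 degrees; by 35 all are out.
- screen: Fixed white-enamelled catch box with a bar screen in it, 150 (x) by 186 (y) by 85 mm high, walls 3 mm, floor 8 mm; origin at the centre of its underside on the bench. Five steel bars, 8 mm diameter, run along y at x = -64, -32, 0, 32, 64 mm (24 mm gaps). Each sags in a shallow V: axis 55 mm up at y = 0, 61 mm at the ends. A large ball on them rolls to the middle (y = 0) of a gap.
- big_center (a point): Centre of the single large steel ball, 40 mm diameter, 0.26 kg, polished, loose in the pan at the start; it rolls readily. Resting in a gap of the bars its centre is about 73 mm above the bench.
- small0_center (a point): Centre of one of the five small steel balls, 18 mm diameter, 24 g, loose in the pan at the start.
- small1_center (a point): Centre of one of the five small steel balls, 18 mm diameter, 24 g, loose in the pan at the start.
- small2_center (a point): Centre of one of the five small steel balls, 18 mm diameter, 24 g, loose in the pan at the start.
- small3_center (a point): Centre of one of the five small steel balls, 18 mm diameter, 24 g, loose in the pan at the start.
- small4_center (a point): Centre of one of the five small steel balls, 18 mm diameter, 24 g, loose in the pan at the start.
- bowl_in (a point): Centre of the inner floor of the loose round white ceramic bowl: rim 120 mm outer diameter, 32 mm high, wall 4 mm, curved inside; this point is about 5 mm above the bench. Any yaw.
- jar_mid (a point): Bystander: amber jar with black lid, 48 mm diameter, 65 mm high; point half-way up.
- wrench_grip (a point): Bystander: open-ended steel wrench, 170 mm long, lying on the bench; point at its handle.
- mouse_mid (a point): Bystander: black computer mouse, 105 x 60 x 33 mm; point half-way up.
Not all that is in view belongs to the job. Leave any red look-alike of the screen alone. What is meant by the part that bears bowl_in is not purple, and is the larger of those in its own colour.

How it is judged:
By the outcome, as a careful person would: the job done as asked, in the order asked, and still so for the second after the job is handed in, with the robot touching nothing.
It also fails if it takes over 72 s, if anything falls off the work surface, if the arm or the gripper's body presses on something with over 40 N, if the wrist force passes 120 N, or if a joint passes its speed limit or range.

ROBOT

A 6-joint arm with a two-finger parallel gripper is mounted at the origin on the work surface. World frame = base frame: x ahead of the robot, y to its left, z up, the work surface at z = 0. Lengths are in m, angles in rad, forces in N, time in s.
With the tool pointing down it reaches from about 0.375 to 0.9 m from the base axis. Payload 3.1 kg.
Tool frame: the origin (TCP) lies midway between the tips of the shut fingers; the grasp point (between the pads) lies 19 mm behind it (manip.grasp_offset is the distance from the TCP to the grasp point, in m); z points along the fingers, y is the line along which they close (so a half turn about z gives the same grasp; the last joint's range is limited). The gripper opens to 85 mm and grips with 20 to 120 N. Pads are 22 mm wide; open, the fingers measure 114 mm over their backs; the gripper's body (76 mm by 85 mm) begins 54 mm behind the grasp point. The pads swing forward as they close: fully open they stand 13 mm farther back than shut.
Start: joints at [1.145, 0.527, 1.433, -0, 1.181, -0.178], TCP at [0.153, 0.606, 0.231] pointing down, gripper open.
Joint ranges: [-3.08, 3.08], [-0.75, 2.2], [0.22, 2.44], [-1.43, 4.57], [0, 2.65], [-2.85, 2.85]. Speed limits (rad/s): [2.79, 2.79, 3.14, 3.14, 3.14, 3.14].

INTERFACE

Orientations are given as a unit quaternion [x, y, z, w].
In Python, from station import sensors, cams, order, manip gives the robot as it stands.
- The arm moves only by the tool move_arm, never from a script. Its argument "targets" is a list of rows, each an object of numbers: "dx", "dy", "dz": the shift along the world's x, y, z normalised to -1 to 1, where 1 is 25 mm; "rx", "ry", "rz": the turn, a rotation vector about the world's x, y, z normalised to -1 to 1, where 1 is 30 degrees. A call has exactly 10 rows; each row shifts and turns the commanded pose from where the row before left it; what a row does not reach is not made up. A row lasts 1/8 s, in which the tool goes at most 62.5 mm and 10.7 degrees, less where a joint would pass 70% of its speed; a pose out of reach is approached as far as the arm can. A call with a number of a shift or a turn outside -1 to 1 is refused whole. A call with a gripper value outside its range is refused whole. "claw" is the opening in per cent of the stroke, from 0 (shut) to 100 (fully open), set as the call begins (left out, the last holds). The fingers move at their own pace and stop on an object; "newtons" is the grip in N (left out, the last holds). Time passes only in rows, so rows that do not move let the fingers close, or fill a call up. It gives the time, the measured TCP pose, the force, the opening and the grip force at its end, in the units of the state.
- sensors.sense(): the state, without advancing time (a new reading comes with each control period).
- cams.snapshot(name): name is "scene" or "side" or "wrist"; returns the picture (400x640x3 uint8, red, green, blue); there is no depth.
- cams.camera_model(name): a dict with "fx", "fy", "cx", "cy" (pixels), "extrinsics" (4x4, takes a point from world to camera coordinates). Camera axes: x right, y down, z forward; pixel columns grow to the right and rows downward; lengths in m; the calibration is good to about 2 mm. A picture is of the moment at which its call begins: read the wrist's pose just before it. camera_model takes no time and is no camera call; for the wrist camera it gives the pose at the moment of the call.
- order.sign_off(): hands the job in; it is judged then, once.
The state is a dict: "t": time; "q": joint angles; "qd": joint speeds; "tau": joint torques, N m; "tcp_pos": TCP position; "tool_rot": TCP orientation; "force": force on the tool from outside, world axes, zero at the start; "ft_torque": the same for the moment, N m; "finger_gap": opening from 0.0 (shut) to 1.0 (fully open); "gripper_force": force on a finger pad.
Only numpy, scipy, OpenCV 4.12 (cv2) and the standard library are available. Lean on these libraries where they do the work, as an engineer would, in place of code of your own. Each camera call takes 0.05 s, during which the arm holds its last target. There are 200 camera calls.

## Working session

There is one attempt and no reset: what is moved stays moved. The work goes in short steps, Python scripts to look and compute and a tool call to move; the robot and the scene stay as the last step left them, time stands still between calls to the robot, and variables do not carry over. Pictures are saved under pics/ and viewed, at most 10 in all, crops included, and the job is handed in when it is done.

Besides the shell and the picture viewer there is one more tool, called after "Call:" as name([rows], argument=value, ...), one row to a line, values as JSON. move_arm: Moves the arm, as the interface text tells. Scaled input: -1 to 1 covers 25 mm each way for a shift and 30 degrees each way for a turn. Its arguments: {"type":"object","properties":{"targets":{"type":"array"},"claw":{"type":"number"},"newtons":{"type":"number"}},"required":["targets"]}

```bash
ls; mkdir -p pics
python3 - <<'E'
from station import sensors, cams, order, manip
import cv2, numpy as np
np.set_printoptions(precision=4,suppress=True)
print(sensors.sense(), manip.grasp_offset)
for n in ("scene","side","wrist"):
    im=cams.snapshot(n); cv2.imwrite(f"pics/{n}0.png",im[:,:,::-1])
    m=cams.camera_model(n); print(n,m)
E
```

```text
pics
{'t': 0.0, 'q': array([ 1.1445,  0.5285,  1.4339,  0.    ,  1.1814, -0.1785]), 'qd': array([-0.0002,  0.0015,  0.0018, -0.0007, -0.0011, -0.0004]), 'tau': array([ -0.0006, -44.2357, -17.8021,  -0.0004,   0.0086,   0.    ]), 'tcp_pos': array([0.153 , 0.6052, 0.2303]), 'tool_rot': array([ 0.1236,  0.9923, -0.001 , -0.0003]), 'force': array([0.465 , 0.1478, 0.2223]), 'ft_torque': array([-0.0176, -0.0184, -0.0055]), 'gripper_force': 0.0, 'finger_gap': 1.0026305385977843} 0.0187
scene {'fx': 426.5122806232639, 'fy': 426.5122806232639, 'cx': 321.3547873103037, 'cy': 202.51991368492514, 'extrinsics': array([[ 0.5923,  0.8056,  0.0177, -0.3221],
       [ 0.6468, -0.4622, -0.6066, -0.2758],
       [-0.4805,  0.3707, -0.7948,  1.2921],
       [ 0.    ,  0.    ,  0.    ,  1.    ]])}
side {'fx': 415.88607231940364, 'fy': 415.88607231940364, 'cx': 324.4693432898649, 'cy': 203.53809394175929, 'extrinsics': array([[ 0.8074, -0.5899, -0.008 , -0.4406],
       [-0.346 , -0.4623, -0.8164,  0.2545],
       [ 0.4779,  0.662 , -0.5774,  0.7498],
       [ 0.    ,  0.    ,  0.    ,  1.    ]])}
wrist {'fx': 282.60101045214793, 'fy': 282.60101045214793, 'cx': 317.1800289629807, 'cy': 200.75086814724202, 'extrinsics': array([[ 0.2455,  0.9694, -0.0016, -0.6246],
       [ 0.9271, -0.2343,  0.2927, -0.0378],
       [ 0.2833, -0.0733, -0.9562,  0.3795],
       [ 0.    ,  0.    ,  0.    ,  1.    ]])}
```

View pics/scene0.png

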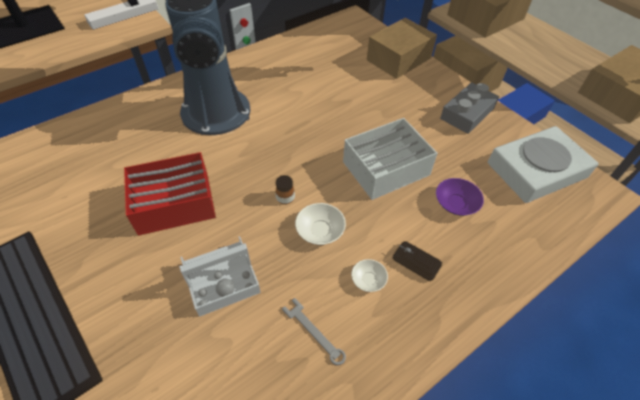

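View pics/side0.png

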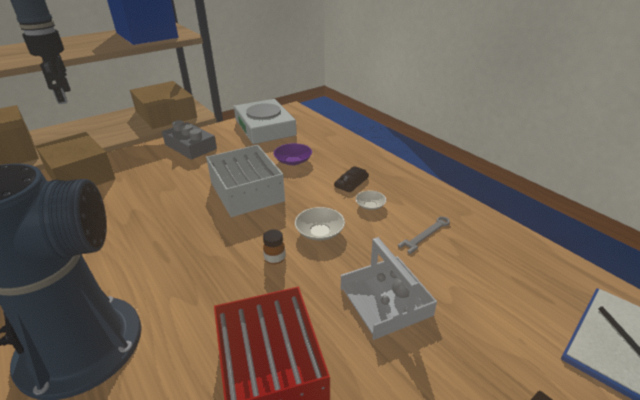

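Scene view: pan at (220,277), the white-grey screen at (390,157), and its red look-alike at (168,192). The bowls are large white (320,224), small white (369,275) and purple (459,197). The bowl meant is the larger white one at (320,224); the screen meant is the grey-white one. The jar is at (285,188), the wrench at (313,330) and the mouse at (417,260). I'll confirm these in one enlarged composite.

```bash
cat > h.py <<'E'
import numpy as np, cv2
from station import sensors, cams
np.set_printoptions(precision=4,suppress=True)
def ray(n,u,v,m=None):
    m=m or cams.camera_model(n); E=np.array(m["extrinsics"]); R=E[:3,:3]
    d=R.T@np.array([(u-m["cx"])/m["fx"],(v-m["cy"])/m["fy"],1]); return -R.T@E[:3,3], d/np.linalg.norm(d)
def onz(n,u,v,z,m=None):
    c,d=ray(n,u,v,m); return c+d*(z-c[2])/d[2]
def tri(*obs):
    A=np.zeros((3,3));b=np.zeros(3)
    for n,u,v in obs:
        c,d=ray(n,u,v);P=np.eye(3)-np.outer(d,d);A+=P;b+=P@c
    return np.linalg.solve(A,b)
def proj(n,p,m=None):
    m=m or cams.camera_model(n);E=np.array(m["extrinsics"]);q=E[:3,:3]@np.asarray(p)+E[:3,3]
    return np.array([m["fx"]*q[0]/q[2]+m["cx"],m["fy"]*q[1]/q[2]+m["cy"]])
def crop(f,u0,v0,w,h,s):
    im=cv2.imread(f)[v0:v0+h,u0:u0+w]; return cv2.resize(im,None,fx=s,fy=s,interpolation=cv2.INTER_CUBIC)
E
python3 - <<'E'
from h import *
a=np.hstack([crop("pics/scene0.png",170,230,100,100//1*3//4+10,4),crop("pics/side0.png",335,235,100,85,4)])
a=np.vstack([crop("pics/scene0.png",170,233,100,85,4)]) if 0 else a
b=np.hstack([crop("pics/scene0.png",290,110,160,104,2.5),crop("pics/side0.png",200,140,160,104,2.5)])
cv2.imwrite("pics/comp.png",np.vstack([a,b]))
E
```

```text
(no output)
```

View pics/comp.png

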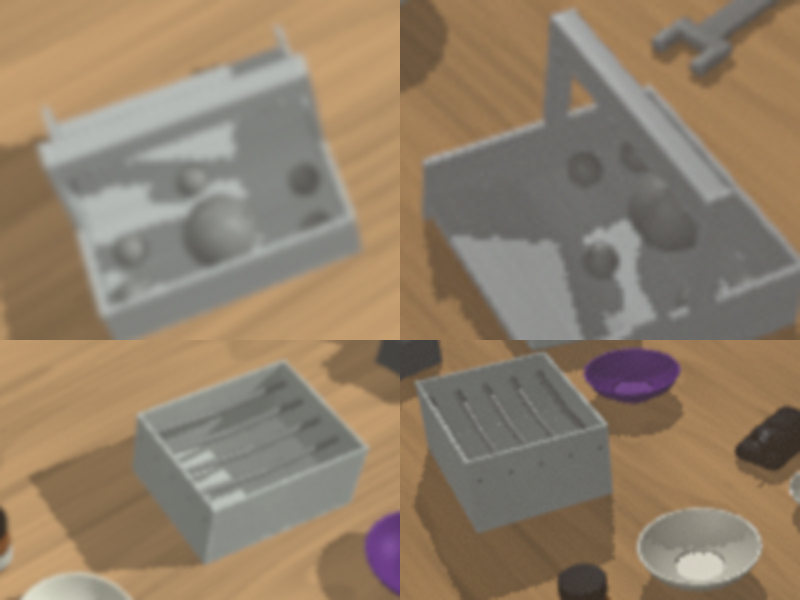

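Run:
```python
from h import *
for n in("scene","side"): print(n,ray(n,320,200)[0])
S=lambda u,v:onz("scene",170+u/4,230+v/4,.11)
D=lambda u,v:onz("side",335+(u-400)/4,235+v/4,.11)
print("bar scene",S(40,148),S(305,63)); print("bar side",D(564,15),D(718,195))
W=lambda u,v,z:onz("scene",170+u/4,230+v/4,z)
print("pan back top corners z=.04",W(107,312,.05),W(358,222,.05)) 
S2=lambda u,v,z:onz("scene",290+u/2.5,110+(v-340)/2.5,z)
D2=lambda u,v,z:onz("side",200+(u-400)/2.5,140+(v-340)/2.5,z)
print("screen scene top",*[S2(u,v,.085) for u,v in((138,415),(286,362),(367,450),(213,510))])
print("screen side top",*[D2(u,v,.085) for u,v in((417,383),(546,353),(606,427),(466,461))])
# white bowl: mask
im=cv2.imread("pics/scene0.png");hsv=cv2.cvtColor(im,cv2.COLOR_BGR2HSV)
for n,c in(("scene",(320,224)),("side",(320,226))):
    im=cv2.imread(f"pics/{n}0.png");hsv=cv2.cvtColor(im,cv2.COLOR_BGR2HSV)
    m=((hsv[...,1]<70)&(hsv[...,2]>90)).astype(np.uint8)
    k,l,st,ce=cv2.connectedComponentsWithStats(m)
    i=l[c[1],c[0]]; print(n,st[i]); pts=np.argwhere(l==i)[:,::-1].astype(np.float32)
    h=cv2.convexHull(pts)[:,0]; P=np.array([onz(n,u,v,.032)[:2] for u,v in h],np.float32)
    print(cv2.minEnclosingCircle(P), cv2.fitEllipse(P))
```

```text
scene [ 0.99   -0.3471  0.8653]
side [ 0.0855 -0.6386  0.6371]
bar scene [ 0.5    -0.3184  0.11  ] [ 0.5337 -0.1871  0.11  ]
bar side [ 0.5322 -0.1911  0.11  ] [ 0.5048 -0.3201  0.11  ]
pan back top corners z=.04 [ 0.5664 -0.329   0.05  ] [ 0.5976 -0.201   0.05  ]
screen scene top [0.3898 0.1882 0.085 ] [0.4188 0.3706 0.085 ] [0.5638 0.3471 0.085 ] [0.5339 0.1669 0.085 ]
screen side top [0.414  0.3654 0.085 ] [0.5618 0.3429 0.085 ] [0.5315 0.1613 0.085 ] [0.3891 0.1888 0.085 ]
scene [ 295  203   51   42 1693]
((0.5331089496612549, 0.003456627484411001), 0.060896702110767365) ((0.5328735709190369, 0.0033258034382015467), (0.1200871393084526, 0.12115885317325592), 6.911077976226807)
side [ 295  207   50   34 1307]
((0.5307261943817139, -0.000144512508995831), 0.06412298232316971) ((0.5315330028533936, 0.0009450098150409758), (0.11817990988492966, 0.1277702897787094), 147.5970001220703)
```

Confirmed: the grey-white five-bar screen, the larger white bowl at (320,224), and the pan with the big ball and small ones visible. The pan bar centre is about (0.518,-0.254) at yaw -13°. The screen centre is about (0.475,0.266) at yaw -8.6°, and the bowl is at (0.532,0.002). Moving above the pan.

Call:
move_arm([
  {"dx":0.8,"dy":-1,"rz":-0.1},
  {"dx":0.8,"dy":-1,"rz":-0.1},
  {"dx":0.8,"dy":-1,"rz":-0.1},
  {"dx":0.8,"dy":-1,"rz":-0.1},
  {"dx":0.8,"dy":-1,"rz":-0.1},
  {"dx":0.8,"dy":-1,"rz":-0.1},
  {"dx":0.8,"dy":-1,"rz":-0.1},
  {"dx":0.8,"dy":-1,"rz":-0.1},
  {"dx":0.8,"dy":-1,"rz":-0.1},
  {"dx":0.8,"dy":-1,"rz":-0.1},
], claw=45, newtons=60)

```text
schema error: expected keys dx, dy, dz, rx, ry, rz
```

Call:
move_arm([
  {"dx":0.8,"dy":-1,"rz":-0.1},
  {"dx":0.8,"dy":-1,"rz":-0.1},
  {"dx":0.8,"dy":-1,"rz":-0.1},
  {"dx":0.8,"dy":-1,"rz":-0.1},
  {"dx":0.8,"dy":-1,"rz":-0.1},
  {"dx":0.6,"dy":-1,"rz":-0.1},
  {"dx":0,"dy":-1,"rz":-0.1},
  {"dx":0,"dy":-1,"rz":-0.1},
  {"dx":0,"dy":-1,"rz":-0.1},
  {"dx":0,"dy":-1,"rz":-0.1},
])

```text
schema error: expected keys dx, dy, dz, rx, ry, rz
```

Call:
move_arm([
  {"dy":-1,"rz":-0.1},
  {"dy":-1,"rz":-0.1},
  {"dy":-1,"rz":-0.1},
  {"dy":-1,"rz":-0.1},
  {"dy":-1,"rz":-0.1},
  {"dy":-1,"rz":-0.1},
  {"dy":-1,"rz":-0.1},
  {"dy":-1,"rz":-0.1},
  {"dy":-1,"rz":-0.1},
  {"dy":-1,"rz":-0.08},
])

```text
schema error: expected keys dx, dy, dz, rx, ry, rz
```

Run:
```python
from h import *
s=sensors.sense();m=cams.camera_model("wrist")
cv2.imwrite("pics/w1.png",cams.snapshot("wrist")[:,:,::-1])
print(s["t"],s["tcp_pos"],s["tool_rot"],s["finger_gap"])
import pickle;pickle.dump(m,open("w1.pkl","wb"))
for p in((.502,-.319,.11),(.533,-.189,.11)):print(proj("wrist",p,m))
```

```text
0.15 [0.153  0.6054 0.2306] [ 0.1236  0.9923 -0.0008 -0.0002] 1.0039656560566634
[-203.5719  544.1321]
[-118.4754  543.6074]
```

View pics/w1.png

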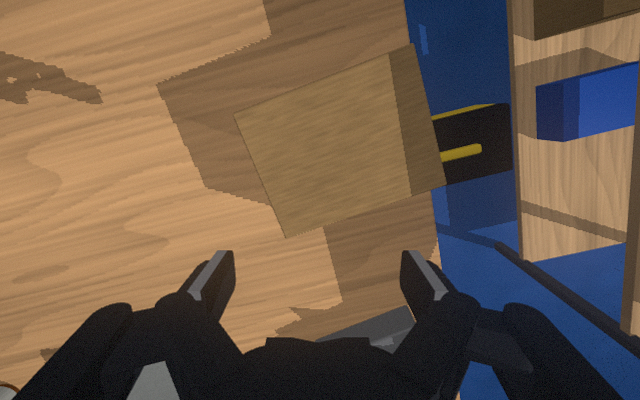

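The rows need all six keys, so nothing moved: this picture shows only the starting view, a cardboard box at (330,140). Repeating the moves with full rows.

Call:
move_arm([
  {"dx":0.8,"dy":-1,"dz":0,"rx":0,"ry":0,"rz":-0.1},
  {"dx":0.8,"dy":-1,"dz":0,"rx":0,"ry":0,"rz":-0.1},
  {"dx":0.8,"dy":-1,"dz":0,"rx":0,"ry":0,"rz":-0.1},
  {"dx":0.8,"dy":-1,"dz":0,"rx":0,"ry":0,"rz":-0.1},
  {"dx":0.8,"dy":-1,"dz":0,"rx":0,"ry":0,"rz":-0.1},
  {"dx":0.8,"dy":-1,"dz":0,"rx":0,"ry":0,"rz":-0.1},
  {"dx":0.8,"dy":-1,"dz":0,"rx":0,"ry":0,"rz":-0.1},
  {"dx":0.8,"dy":-1,"dz":0,"rx":0,"ry":0,"rz":-0.1},
  {"dx":0.8,"dy":-1,"dz":0,"rx":0,"ry":0,"rz":-0.1},
  {"dx":0.8,"dy":-1,"dz":0,"rx":0,"ry":0,"rz":-0.1},
], claw=45, newtons=60)

```text
t: 1.45
tcp_pos: [0.3538, 0.355, 0.2313]
tool_rot: [0.377, 0.926, -0.0, -0.0]
force: [1.0, -0.1, 0.7]
finger_gap: 0.45
gripper_force: 0.0
```

Call:
move_arm([
  {"dx":0.8,"dy":-1,"dz":0,"rx":0,"ry":0,"rz":-0.1},
  {"dx":0.8,"dy":-1,"dz":0,"rx":0,"ry":0,"rz":-0.1},
  {"dx":0.8,"dy":-1,"dz":0,"rx":0,"ry":0,"rz":-0.1},
  {"dx":0.8,"dy":-1,"dz":0,"rx":0,"ry":0,"rz":-0.1},
  {"dx":0.8,"dy":-1,"dz":0,"rx":0,"ry":0,"rz":-0.1},
  {"dx":0.6,"dy":-1,"dz":0,"rx":0,"ry":0,"rz":-0.1},
  {"dx":0,"dy":-1,"dz":0,"rx":0,"ry":0,"rz":-0.1},
  {"dx":0,"dy":-1,"dz":0,"rx":0,"ry":0,"rz":-0.1},
  {"dx":0,"dy":-1,"dz":0,"rx":0,"ry":0,"rz":-0.1},
  {"dx":0,"dy":-1,"dz":0,"rx":0,"ry":0,"rz":-0.1},
])

```text
t: 2.7
tcp_pos: [0.4682, 0.1051, 0.2313]
tool_rot: [0.604, 0.797, -0.0, -0.0]
force: [-0.2, 0.5, 0.6]
finger_gap: 0.455
gripper_force: 0.0
```

Call:
move_arm([
  {"dx":0,"dy":-1,"dz":0,"rx":0,"ry":0,"rz":-0.1},
  {"dx":0,"dy":-1,"dz":0,"rx":0,"ry":0,"rz":-0.1},
  {"dx":0,"dy":-1,"dz":0,"rx":0,"ry":0,"rz":-0.1},
  {"dx":0,"dy":-1,"dz":0,"rx":0,"ry":0,"rz":-0.1},
  {"dx":0,"dy":-1,"dz":0,"rx":0,"ry":0,"rz":-0.1},
  {"dx":0,"dy":-1,"dz":0,"rx":0,"ry":0,"rz":-0.1},
  {"dx":0,"dy":-1,"dz":0,"rx":0,"ry":0,"rz":-0.1},
  {"dx":0,"dy":-1,"dz":0,"rx":0,"ry":0,"rz":-0.1},
  {"dx":0,"dy":-1,"dz":0,"rx":0,"ry":0,"rz":-0.1},
  {"dx":0,"dy":-1,"dz":0,"rx":0,"ry":0,"rz":-0.08},
])

```text
t: 3.95
tcp_pos: [0.4681, -0.1449, 0.2313]
tool_rot: [0.786, 0.618, 0.0, -0.0]
force: [0.4, 0.4, -0.1]
finger_gap: 0.45
gripper_force: 0.0
```

Run:
```python
from h import *
s=sensors.sense();m=cams.camera_model("wrist")
cv2.imwrite("pics/w2.png",cams.snapshot("wrist")[:,:,::-1])
print(s["t"],s["tcp_pos"],s["tool_rot"],s["finger_gap"])
import pickle;pickle.dump(m,open("w2.pkl","wb"))
for p in((.502,-.319,.11),(.533,-.189,.11)):print(proj("wrist",p,m))
```

```text
3.95 [ 0.4681 -0.1449  0.2313] [ 0.7863  0.6178  0.     -0.    ] 0.4503887969913702
[382.4318 331.652 ]
[390.7972 221.7776]
```

View pics/w2.png

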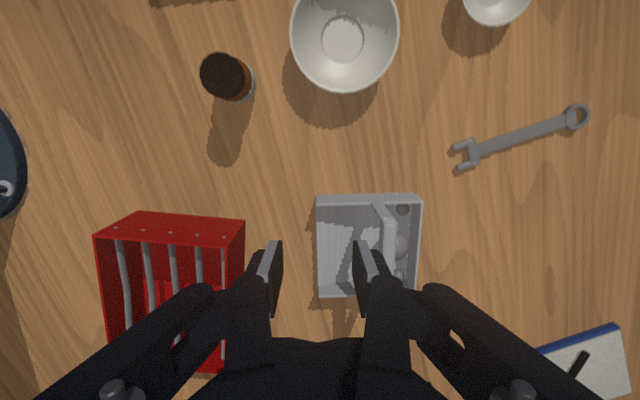

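The wrist view shows the pan at (370,245) with the bar's top strip running about (383,215)-(392,265). The large bowl is at (345,40), the jar at (227,77), and the red box at the left. I'll check the bar strip numerically.

Run:
```python
from h import *
import pickle;m=pickle.load(open("w2.pkl","rb"))
g=cv2.imread("pics/w2.png",0)
for v in(225,232,239): print(v,g[v,374:410])
for v in(225,232,239):
  for z in (.11,): 
    c,d=0,0
    print([onz("wrist",u,v,z,m)[:2] for u in(384,390,396)])
for p in((.5177,-.2542,.11),(.5109,-.2526,.11),(.5245,-.2558,.11)):print(proj("wrist",p,m))
```

```text
225 [109 103 103 106 105 101  87  86  91 110 136 149 155 153 155 155 161 155
 155 151 145 143 137 119 105 103 105 110 106 107 106 107 104 102 112 119]
232 [146 139 143 150 140 117  87  91  92 103 133 141 141 143 141 149 146 146
 144 145 142 141 123 101 101  99 103 107 102 107 108 109 103 106 107 111]
239 [146 142 146 144 124  97  90  93  94 124 136 139 142 141 143 145 146 144
 149 143 140 135 132 126 112 124 118 121 117 114 113 111 102 103 100  91]
[array([ 0.5258, -0.1908]), array([ 0.5317, -0.1922]), array([ 0.5375, -0.1937])]
[array([ 0.5245, -0.1983]), array([ 0.5304, -0.1997]), array([ 0.5363, -0.2012])]
[array([ 0.5232, -0.2059]), array([ 0.5292, -0.2074]), array([ 0.5351, -0.2088])]
[386.5601 280.3932]
[380.0145 280.44  ]
[393.1063 280.3465]
```

Call:
move_arm([
  {"dx":0.4,"dy":-0.88,"dz":0,"rx":0,"ry":0,"rz":0},
  {"dx":0.4,"dy":-0.88,"dz":0,"rx":0,"ry":0,"rz":0},
  {"dx":0.4,"dy":-0.88,"dz":0,"rx":0,"ry":0,"rz":0},
  {"dx":0.4,"dy":-0.88,"dz":0,"rx":0,"ry":0,"rz":0},
  {"dx":0.38,"dy":-0.85,"dz":0,"rx":0,"ry":0,"rz":0.015},
  {"dx":0,"dy":0,"dz":-0.8,"rx":0,"ry":0,"rz":0},
  {"dx":0,"dy":0,"dz":-0.8,"rx":0,"ry":0,"rz":0},
  {"dx":0,"dy":0,"dz":-0.8,"rx":0,"ry":0,"rz":0},
  {"dx":0,"dy":0,"dz":-0.8,"rx":0,"ry":0,"rz":0},
  {"dx":0,"dy":0,"dz":-0.4,"rx":0,"ry":0,"rz":0},
])

```text
t: 5.25
tcp_pos: [0.5172, -0.2526, 0.1401]
tool_rot: [0.783, 0.622, -0.0, -0.001]
force: [0.3, -0.2, -0.2]
finger_gap: 0.446
gripper_force: 0.0
```

Call:
move_arm([
  {"dx":0,"dy":0,"dz":-0.6,"rx":0,"ry":0,"rz":0},
  {"dx":0,"dy":0,"dz":-0.6,"rx":0,"ry":0,"rz":0},
  {"dx":0,"dy":0,"dz":-0.6,"rx":0,"ry":0,"rz":0},
  {"dx":0,"dy":0,"dz":-0.4,"rx":0,"ry":0,"rz":0},
  {"dx":0,"dy":0,"dz":-0.2,"rx":0,"ry":0,"rz":0},
  {"dx":0,"dy":0,"dz":0,"rx":0,"ry":0,"rz":0},
  {"dx":0,"dy":0,"dz":0,"rx":0,"ry":0,"rz":0},
  {"dx":0,"dy":0,"dz":0,"rx":0,"ry":0,"rz":0},
  {"dx":0,"dy":0,"dz":0,"rx":0,"ry":0,"rz":0},
  {"dx":0,"dy":0,"dz":0,"rx":0,"ry":0,"rz":0},
])

```text
t: 6.5
tcp_pos: [0.5178, -0.2534, 0.0815]
tool_rot: [0.783, 0.622, 0.0, 0.0]
force: [-0.3, 0.3, 0.4]
finger_gap: 0.451
gripper_force: 0.0
```

Call:
move_arm([
  {"dx":0,"dy":0,"dz":0,"rx":0,"ry":0,"rz":0},
  {"dx":0,"dy":0,"dz":0,"rx":0,"ry":0,"rz":0},
  {"dx":0,"dy":0,"dz":0,"rx":0,"ry":0,"rz":0},
  {"dx":0,"dy":0,"dz":0,"rx":0,"ry":0,"rz":0},
  {"dx":0,"dy":0,"dz":0,"rx":0,"ry":0,"rz":0},
  {"dx":0,"dy":0,"dz":0,"rx":0,"ry":0,"rz":0},
  {"dx":0,"dy":0,"dz":0,"rx":0,"ry":0,"rz":0},
  {"dx":0,"dy":0,"dz":0,"rx":0,"ry":0,"rz":0},
  {"dx":0,"dy":0,"dz":0,"rx":0,"ry":0,"rz":0},
  {"dx":0,"dy":0,"dz":0,"rx":0,"ry":0,"rz":0},
], claw=0, newtons=100)

```text
t: 7.75
tcp_pos: [0.5182, -0.2535, 0.0816]
tool_rot: [0.783, 0.621, 0.0, 0.001]
force: [1.8, 0.7, 5.4]
finger_gap: 0.145
gripper_force: 98.7
```

Call:
move_arm([
  {"dx":0,"dy":0,"dz":0.2,"rx":0,"ry":0,"rz":0},
  {"dx":0,"dy":0,"dz":0.5,"rx":0,"ry":0,"rz":0},
  {"dx":0,"dy":0,"dz":0.8,"rx":0,"ry":0,"rz":0},
  {"dx":0,"dy":0,"dz":0.8,"rx":0,"ry":0,"rz":0},
  {"dx":0,"dy":0,"dz":0.8,"rx":0,"ry":0,"rz":0},
  {"dx":0,"dy":0,"dz":0.8,"rx":0,"ry":0,"rz":0},
  {"dx":0,"dy":0,"dz":0.8,"rx":0,"ry":0,"rz":0},
  {"dx":0,"dy":0,"dz":0.7,"rx":0,"ry":0,"rz":0},
  {"dx":0,"dy":0,"dz":0.4,"rx":0,"ry":0,"rz":0},
  {"dx":0,"dy":0,"dz":0.2,"rx":0,"ry":0,"rz":0},
])

```text
t: 9.0
tcp_pos: [0.5171, -0.253, 0.2313]
tool_rot: [0.783, 0.621, -0.0, -0.001]
force: [0.2, 0.1, -7.7]
finger_gap: 0.147
gripper_force: 97.7
```

Call:
move_arm([
  {"dx":0,"dy":0.15,"dz":0,"rx":0,"ry":0,"rz":0},
  {"dx":0,"dy":0.3,"dz":0,"rx":0,"ry":0,"rz":0},
  {"dx":0,"dy":0.45,"dz":0,"rx":0,"ry":0,"rz":0},
  {"dx":0,"dy":0.6,"dz":0,"rx":0,"ry":0,"rz":0},
  {"dx":0.05,"dy":0.75,"dz":0,"rx":0,"ry":0,"rz":0},
  {"dx":0.1,"dy":0.79,"dz":0,"rx":0,"ry":0,"rz":0},
  {"dx":0.1,"dy":0.79,"dz":0,"rx":0,"ry":0,"rz":0},
  {"dx":0.1,"dy":0.79,"dz":0,"rx":0,"ry":0,"rz":0},
  {"dx":0.1,"dy":0.79,"dz":0,"rx":0,"ry":0,"rz":0},
  {"dx":0.1,"dy":0.79,"dz":0,"rx":0,"ry":0,"rz":0},
])

```text
t: 10.25
tcp_pos: [0.5317, -0.097, 0.2314]
tool_rot: [0.783, 0.622, 0.0, 0.0]
force: [-0.4, -0.4, -6.7]
finger_gap: 0.148
gripper_force: 97.7
```

Call:
move_arm([
  {"dx":0.1,"dy":0.79,"dz":0,"rx":0,"ry":0,"rz":0.015},
  {"dx":0.1,"dy":0.79,"dz":0,"rx":0,"ry":0,"rz":0.015},
  {"dx":0.1,"dy":0.79,"dz":0,"rx":0,"ry":0,"rz":0.015},
  {"dx":0.1,"dy":0.79,"dz":0,"rx":0,"ry":0,"rz":0.015},
  {"dx":0.1,"dy":0.79,"dz":0,"rx":0,"ry":0,"rz":0.015},
  {"dx":0.1,"dy":0.79,"dz":0,"rx":0,"ry":0,"rz":0.015},
  {"dx":0.1,"dy":0.79,"dz":0,"rx":0,"ry":0,"rz":0.015},
  {"dx":0.1,"dy":0.79,"dz":0,"rx":0,"ry":0,"rz":0.015},
  {"dx":0.1,"dy":0.79,"dz":0,"rx":0,"ry":0,"rz":0.015},
  {"dx":0.1,"dy":0.79,"dz":0,"rx":0,"ry":0,"rz":0.015},
])

```text
t: 11.5
tcp_pos: [0.5567, 0.1005, 0.2313]
tool_rot: [0.758, 0.652, -0.0, -0.0]
force: [-1.2, 0.7, -6.7]
finger_gap: 0.148
gripper_force: 97.7
```

Call:
move_arm([
  {"dx":0.1,"dy":0.79,"dz":0,"rx":0,"ry":0,"rz":0},
  {"dx":0.1,"dy":0.79,"dz":0,"rx":0,"ry":0,"rz":0},
  {"dx":0.1,"dy":0.78,"dz":0,"rx":0,"ry":0,"rz":0},
  {"dx":0.1,"dy":0.78,"dz":0,"rx":0,"ry":0,"rz":0},
  {"dx":0.1,"dy":0.74,"dz":0,"rx":0,"ry":0,"rz":0},
  {"dx":0,"dy":0.7,"dz":0,"rx":0,"ry":0,"rz":0},
  {"dx":0,"dy":0.6,"dz":0,"rx":0,"ry":0,"rz":0},
  {"dx":0,"dy":0.45,"dz":0,"rx":0,"ry":0,"rz":0},
  {"dx":0,"dy":0.3,"dz":0,"rx":0,"ry":0,"rz":0},
  {"dx":0,"dy":0.15,"dz":0,"rx":0,"ry":0,"rz":0},
])

```text
t: 12.75
tcp_pos: [0.5689, 0.2514, 0.2312]
tool_rot: [0.758, 0.652, -0.0, 0.0]
force: [0.4, 0.5, -7.0]
finger_gap: 0.139
gripper_force: 97.7
```

Run:
```python
from h import *
s=sensors.sense();print(s["t"],s["tcp_pos"],s["tool_rot"],s["finger_gap"],s["q"],s["force"])
for n in("scene","side"):cv2.imwrite(f"pics/{n}1.png",cams.snapshot(n)[:,:,::-1])
p=s["tcp_pos"];print(proj("scene",p),proj("side",p))
a=np.hstack([crop("pics/scene1.png",310,70,200,150,2),crop("pics/side1.png",170,70,200,150,2)]);cv2.imwrite("pics/c1.png",a)
```

```text
12.75 [0.5689 0.2514 0.2312] [ 0.7584  0.6518 -0.0001  0.0001] 0.1389045157475913 [ 0.2367  0.5236  1.4404 -0.0003  1.1778  0.3876] [ 0.3821  0.5057 -7.0059]
[423.1214 127.0164] [272.639  105.9905]
```

View pics/c1.png

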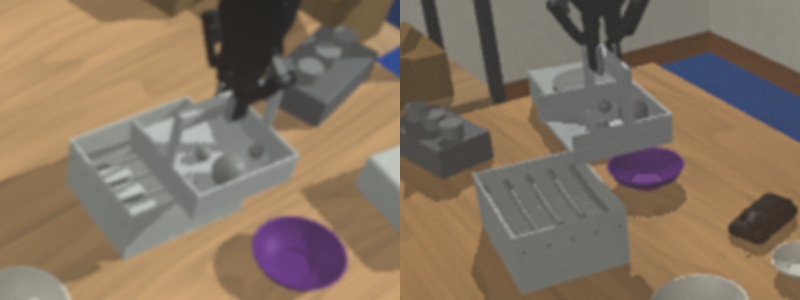

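The composite shows the pan level over the screen with all its balls at the back and the lip over the bars. Starting the slow tip.

Call:
move_arm([
  {"dx":-0.049,"dy":0.007,"dz":-0.22,"rx":-0.005,"ry":-0.033,"rz":0},
  {"dx":-0.049,"dy":0.007,"dz":-0.22,"rx":-0.005,"ry":-0.033,"rz":0},
  {"dx":-0.049,"dy":0.007,"dz":-0.22,"rx":-0.005,"ry":-0.033,"rz":0},
  {"dx":-0.049,"dy":0.007,"dz":-0.22,"rx":-0.005,"ry":-0.033,"rz":0},
  {"dx":-0.049,"dy":0.007,"dz":-0.22,"rx":-0.005,"ry":-0.033,"rz":0},
  {"dx":-0.049,"dy":0.007,"dz":-0.22,"rx":-0.005,"ry":-0.033,"rz":0},
  {"dx":-0.049,"dy":0.007,"dz":-0.22,"rx":-0.005,"ry":-0.033,"rz":0},
  {"dx":-0.049,"dy":0.007,"dz":-0.22,"rx":-0.005,"ry":-0.033,"rz":0},
  {"dx":-0.049,"dy":0.007,"dz":-0.22,"rx":-0.005,"ry":-0.033,"rz":0},
  {"dx":-0.049,"dy":0.007,"dz":-0.22,"rx":-0.005,"ry":-0.033,"rz":0},
])

```text
t: 14.1
tcp_pos: [0.5567, 0.2529, 0.176]
tool_rot: [0.755, 0.649, 0.057, 0.067]
force: [-0.1, 0.4, -6.8]
finger_gap: 0.148
gripper_force: 97.7
```

Call:
move_arm([
  {"dx":-0.027,"dy":0.004,"dz":0.021,"rx":-0.0025,"ry":-0.0165,"rz":0},
  {"dx":-0.027,"dy":0.004,"dz":0.021,"rx":-0.0025,"ry":-0.0165,"rz":0},
  {"dx":-0.027,"dy":0.004,"dz":0.021,"rx":-0.0025,"ry":-0.0165,"rz":0},
  {"dx":-0.027,"dy":0.004,"dz":0.021,"rx":-0.0025,"ry":-0.0165,"rz":0},
  {"dx":-0.027,"dy":0.004,"dz":0.021,"rx":-0.0025,"ry":-0.0165,"rz":0},
  {"dx":-0.027,"dy":0.004,"dz":0.021,"rx":-0.0025,"ry":-0.0165,"rz":0},
  {"dx":-0.027,"dy":0.004,"dz":0.021,"rx":-0.0025,"ry":-0.0165,"rz":0},
  {"dx":-0.027,"dy":0.004,"dz":0.021,"rx":-0.0025,"ry":-0.0165,"rz":0},
  {"dx":-0.027,"dy":0.004,"dz":0.021,"rx":-0.0025,"ry":-0.0165,"rz":0},
  {"dx":-0.027,"dy":0.004,"dz":0.021,"rx":-0.0025,"ry":-0.0165,"rz":0},
])

```text
t: 15.35
tcp_pos: [0.55, 0.2539, 0.1816]
tool_rot: [0.752, 0.646, 0.085, 0.099]
force: [0.2, 0.6, -7.1]
finger_gap: 0.148
gripper_force: 97.7
```

Call:
move_arm([
  {"dx":-0.029,"dy":0.004,"dz":0.018,"rx":-0.0025,"ry":-0.0165,"rz":0},
  {"dx":-0.029,"dy":0.004,"dz":0.018,"rx":-0.0025,"ry":-0.0165,"rz":0},
  {"dx":-0.029,"dy":0.004,"dz":0.018,"rx":-0.0025,"ry":-0.0165,"rz":0},
  {"dx":-0.029,"dy":0.004,"dz":0.018,"rx":-0.0025,"ry":-0.0165,"rz":0},
  {"dx":-0.029,"dy":0.004,"dz":0.018,"rx":-0.0025,"ry":-0.0165,"rz":0},
  {"dx":-0.029,"dy":0.004,"dz":0.018,"rx":-0.0025,"ry":-0.0165,"rz":0},
  {"dx":-0.029,"dy":0.004,"dz":0.018,"rx":-0.0025,"ry":-0.0165,"rz":0},
  {"dx":-0.029,"dy":0.004,"dz":0.018,"rx":-0.0025,"ry":-0.0165,"rz":0},
  {"dx":-0.029,"dy":0.004,"dz":0.018,"rx":-0.0025,"ry":-0.0165,"rz":0},
  {"dx":-0.029,"dy":0.004,"dz":0.018,"rx":-0.0025,"ry":-0.0165,"rz":0},
])

```text
t: 16.6
tcp_pos: [0.5432, 0.2551, 0.1867]
tool_rot: [0.747, 0.642, 0.114, 0.132]
force: [1.1, -0.0, -4.1]
finger_gap: 0.15
gripper_force: 98.3
```

Call:
move_arm([
  {"dx":-0.062,"dy":0.009,"dz":0.028,"rx":-0.005,"ry":-0.033,"rz":0},
  {"dx":-0.062,"dy":0.009,"dz":0.028,"rx":-0.005,"ry":-0.033,"rz":0},
  {"dx":-0.062,"dy":0.009,"dz":0.028,"rx":-0.005,"ry":-0.033,"rz":0},
  {"dx":-0.062,"dy":0.009,"dz":0.028,"rx":-0.005,"ry":-0.033,"rz":0},
  {"dx":-0.062,"dy":0.009,"dz":0.028,"rx":-0.005,"ry":-0.033,"rz":0},
  {"dx":-0.062,"dy":0.009,"dz":0.028,"rx":-0.005,"ry":-0.033,"rz":0},
  {"dx":-0.062,"dy":0.009,"dz":0.028,"rx":-0.005,"ry":-0.033,"rz":0},
  {"dx":-0.062,"dy":0.009,"dz":0.028,"rx":-0.005,"ry":-0.033,"rz":0},
  {"dx":-0.062,"dy":0.009,"dz":0.028,"rx":-0.005,"ry":-0.033,"rz":0},
  {"dx":-0.062,"dy":0.009,"dz":0.028,"rx":-0.005,"ry":-0.033,"rz":0},
])

```text
t: 17.85
tcp_pos: [0.5271, 0.2573, 0.1931]
tool_rot: [0.732, 0.629, 0.17, 0.197]
force: [0.6, 0.2, -2.8]
finger_gap: 0.145
gripper_force: 98.4
```

Call:
move_arm([
  {"dx":-0.066,"dy":0.01,"dz":0.017,"rx":-0.005,"ry":-0.033,"rz":0},
  {"dx":-0.066,"dy":0.01,"dz":0.017,"rx":-0.005,"ry":-0.033,"rz":0},
  {"dx":-0.066,"dy":0.01,"dz":0.017,"rx":-0.005,"ry":-0.033,"rz":0},
  {"dx":-0.066,"dy":0.01,"dz":0.017,"rx":-0.005,"ry":-0.033,"rz":0},
  {"dx":-0.066,"dy":0.01,"dz":0.017,"rx":-0.005,"ry":-0.033,"rz":0},
  {"dx":-0.066,"dy":0.01,"dz":0.017,"rx":-0.005,"ry":-0.033,"rz":0},
  {"dx":-0.066,"dy":0.01,"dz":0.017,"rx":-0.005,"ry":-0.033,"rz":0},
  {"dx":-0.066,"dy":0.01,"dz":0.017,"rx":-0.005,"ry":-0.033,"rz":0},
  {"dx":0,"dy":0,"dz":0,"rx":0,"ry":0,"rz":0},
  {"dx":0,"dy":0,"dz":0,"rx":0,"ry":0,"rz":0},
])

```text
t: 19.1
tcp_pos: [0.5142, 0.2595, 0.1966]
tool_rot: [0.717, 0.616, 0.213, 0.247]
force: [-0.6, -0.4, -3.4]
finger_gap: 0.142
gripper_force: 98.4
```

Run:
```python
from h import *
s=sensors.sense();print(s["t"],s["tcp_pos"],s["tool_rot"],s["finger_gap"],s["q"],s["force"])
for n in("scene","side"):cv2.imwrite(f"pics/{n}2.png",cams.snapshot(n)[:,:,::-1])
a=np.hstack([crop("pics/scene2.png",300,70,200,150,2),crop("pics/side2.png",170,90,200,150,2)]);cv2.imwrite("pics/c2.png",a)
```

```text
19.1 [0.5142 0.2595 0.1966] [0.7169 0.6163 0.213  0.2468] 0.1416253278403659 [ 0.4549  0.4548  1.9815 -1.2297  0.3803  1.7051] [-0.5569 -0.4081 -3.4124]
```

View pics/c2.png

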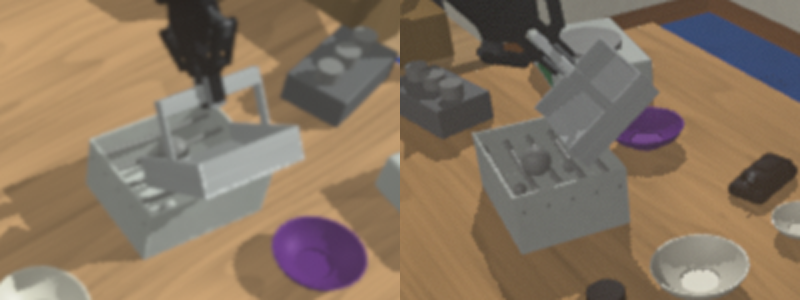

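Side crop: the big ball sits on the bars at (537,163), and the wrist force shows an empty pan (about 3 N). Levelling while lifting, then returning the pan to its old free spot.

Call:
move_arm([
  {"dx":0,"dy":0,"dz":0.4,"rx":0,"ry":0,"rz":0},
  {"dx":0,"dy":0,"dz":0.6,"rx":0,"ry":0,"rz":0},
  {"dx":0,"dy":0,"dz":0.6,"rx":0.012,"ry":0.08,"rz":0},
  {"dx":0,"dy":0,"dz":0.4,"rx":0.025,"ry":0.165,"rz":0},
  {"dx":0,"dy":0,"dz":0.2,"rx":0.03,"ry":0.2,"rz":0},
  {"dx":0,"dy":0,"dz":0.2,"rx":0.03,"ry":0.2,"rz":0},
  {"dx":0,"dy":0,"dz":0,"rx":0.03,"ry":0.2,"rz":0},
  {"dx":0,"dy":0,"dz":0,"rx":0.03,"ry":0.2,"rz":0},
  {"dx":0,"dy":0,"dz":0,"rx":0.023,"ry":0.15,"rz":0},
  {"dx":0,"dy":0,"dz":0,"rx":0.009,"ry":0.058,"rz":0},
])

```text
t: 20.45
tcp_pos: [0.5153, 0.2582, 0.2558]
tool_rot: [0.759, 0.651, 0.001, 0.004]
force: [1.7, -0.4, -3.3]
finger_gap: 0.148
gripper_force: 98.3
```

Run:
```python
from h import *
from scipy.spatial.transform import Rotation as R
s=sensors.sense();print(s["t"],s["tcp_pos"],s["tool_rot"],R.from_quat(s["tool_rot"]).as_matrix())
```

```text
20.45 [0.5153 0.2582 0.2558] [0.7588 0.6514 0.0015 0.0035] [[ 0.1514  0.9884  0.0068]
 [ 0.9885 -0.1514 -0.0034]
 [-0.0023  0.0073 -1.    ]]
```

Call:
move_arm([
  {"dx":0,"dy":-0.3,"dz":0,"rx":0,"ry":0,"rz":0},
  {"dx":0,"dy":-0.6,"dz":0,"rx":0,"ry":0,"rz":0},
  {"dx":0,"dy":-1,"dz":0,"rx":0,"ry":0,"rz":0},
  {"dx":0,"dy":-1,"dz":0,"rx":0,"ry":0,"rz":0},
  {"dx":0,"dy":-1,"dz":0,"rx":0,"ry":0,"rz":0},
  {"dx":0,"dy":-1,"dz":0,"rx":0,"ry":0,"rz":0},
  {"dx":0,"dy":-1,"dz":0,"rx":0,"ry":0,"rz":0},
  {"dx":0,"dy":-1,"dz":0,"rx":0,"ry":0,"rz":0},
  {"dx":0,"dy":-1,"dz":0,"rx":0,"ry":0,"rz":0},
  {"dx":0,"dy":-1,"dz":0,"rx":0,"ry":0,"rz":0},
])

```text
t: 21.7
tcp_pos: [0.5131, 0.0348, 0.2559]
tool_rot: [0.758, 0.652, 0.001, 0.004]
force: [-0.5, 0.3, -3.8]
finger_gap: 0.149
gripper_force: 98.3
```

Call:
move_arm([
  {"dx":0,"dy":-1,"dz":0,"rx":0,"ry":0,"rz":0},
  {"dx":0,"dy":-1,"dz":0,"rx":0,"ry":0,"rz":0},
  {"dx":0,"dy":-1,"dz":0,"rx":0,"ry":0,"rz":0},
  {"dx":0,"dy":-1,"dz":0,"rx":0,"ry":0,"rz":0},
  {"dx":0,"dy":-1,"dz":0,"rx":0,"ry":0,"rz":0},
  {"dx":0,"dy":-1,"dz":0,"rx":0,"ry":0,"rz":0},
  {"dx":0,"dy":-1,"dz":-0.4,"rx":0,"ry":0,"rz":0},
  {"dx":0,"dy":-1,"dz":-0.8,"rx":0,"ry":0,"rz":0},
  {"dx":0,"dy":-1,"dz":-1,"rx":0,"ry":0,"rz":0},
  {"dx":0,"dy":-1,"dz":-1,"rx":0,"ry":0,"rz":0},
])

```text
t: 22.95
tcp_pos: [0.5132, -0.2149, 0.1755]
tool_rot: [0.758, 0.652, 0.001, 0.004]
force: [0.6, -0.9, -3.4]
finger_gap: 0.144
gripper_force: 98.3
```

Call:
move_arm([
  {"dx":0,"dy":-0.8,"dz":-0.8,"rx":0,"ry":0,"rz":0},
  {"dx":0,"dy":-0.5,"dz":-0.7,"rx":0,"ry":0,"rz":0},
  {"dx":0,"dy":-0.2,"dz":-0.6,"rx":0,"ry":0,"rz":0},
  {"dx":0,"dy":-0.1,"dz":-0.6,"rx":0,"ry":0,"rz":0},
  {"dx":0,"dy":0,"dz":-0.5,"rx":0,"ry":0,"rz":0},
  {"dx":0,"dy":0,"dz":-0.3,"rx":0,"ry":0,"rz":0},
  {"dx":0,"dy":0,"dz":-0.14,"rx":0,"ry":0,"rz":0},
  {"dx":0,"dy":0,"dz":-0.08,"rx":0,"ry":0,"rz":0},
  {"dx":0,"dy":0,"dz":-0.03,"rx":0,"ry":0,"rz":0},
  {"dx":0,"dy":0,"dz":0,"rx":0,"ry":0,"rz":0},
])

```text
t: 24.2
tcp_pos: [0.5144, -0.254, 0.0823]
tool_rot: [0.758, 0.652, 0.002, 0.004]
force: [0.4, -0.3, -3.1]
finger_gap: 0.146
gripper_force: 98.4
```

Call:
move_arm([
  {"dx":0,"dy":0,"dz":-0.03,"rx":0,"ry":0,"rz":0},
  {"dx":0,"dy":0,"dz":-0.02,"rx":0,"ry":0,"rz":0},
  {"dx":0,"dy":0,"dz":0,"rx":0,"ry":0,"rz":0},
  {"dx":0,"dy":0,"dz":0,"rx":0,"ry":0,"rz":0},
  {"dx":0,"dy":0,"dz":0,"rx":0,"ry":0,"rz":0},
  {"dx":0,"dy":0,"dz":0,"rx":0,"ry":0,"rz":0},
  {"dx":0,"dy":0,"dz":0,"rx":0,"ry":0,"rz":0},
  {"dx":0,"dy":0,"dz":0,"rx":0,"ry":0,"rz":0},
  {"dx":0,"dy":0,"dz":0,"rx":0,"ry":0,"rz":0},
  {"dx":0,"dy":0,"dz":0,"rx":0,"ry":0,"rz":0},
])

```text
t: 25.45
tcp_pos: [0.515, -0.2543, 0.0816]
tool_rot: [0.758, 0.652, 0.002, 0.004]
force: [0.7, 0.3, 5.5]
finger_gap: 0.145
gripper_force: 99.7
```

Call:
move_arm([
  {"dx":0,"dy":0,"dz":0,"rx":0,"ry":0,"rz":0},
  {"dx":0,"dy":0,"dz":0,"rx":0,"ry":0,"rz":0},
  {"dx":0,"dy":0,"dz":0,"rx":0,"ry":0,"rz":0},
  {"dx":0,"dy":0,"dz":0,"rx":0,"ry":0,"rz":0},
  {"dx":0,"dy":0,"dz":0,"rx":0,"ry":0,"rz":0},
  {"dx":0,"dy":0,"dz":0.3,"rx":0,"ry":0,"rz":0},
  {"dx":0,"dy":0,"dz":0.6,"rx":0,"ry":0,"rz":0},
  {"dx":0,"dy":0,"dz":0.8,"rx":0,"ry":0,"rz":0},
  {"dx":0,"dy":0,"dz":1,"rx":0,"ry":0,"rz":0},
  {"dx":0,"dy":0,"dz":1,"rx":0,"ry":0,"rz":0},
], claw=50)

```text
t: 26.7
tcp_pos: [0.5144, -0.254, 0.1752]
tool_rot: [0.758, 0.652, 0.002, 0.004]
force: [-0.1, -0.5, -0.3]
finger_gap: 0.503
gripper_force: 0.0
```

Run:
```python
from h import *
s=sensors.sense();print(s["t"],s["tcp_pos"],s["tool_rot"],s["finger_gap"])
for n in("scene","side"):cv2.imwrite(f"pics/{n}3.png",cams.snapshot(n)[:,:,::-1])
a=np.hstack([crop("pics/scene3.png",320,100,133,120,3),crop("pics/side3.png",200,130,133,120,3)])
b=np.hstack([crop("pics/scene3.png",150,200,200,110,2)[:,:399],crop("pics/side3.png",300,210,200,110,2)[:,:399]])
cv2.imwrite("pics/c3.png",np.vstack([a,b]))
```

```text
26.7 [ 0.5144 -0.254   0.1752] [0.7585 0.6517 0.0016 0.0042] 0.5029036799246638
```

View pics/c3.png

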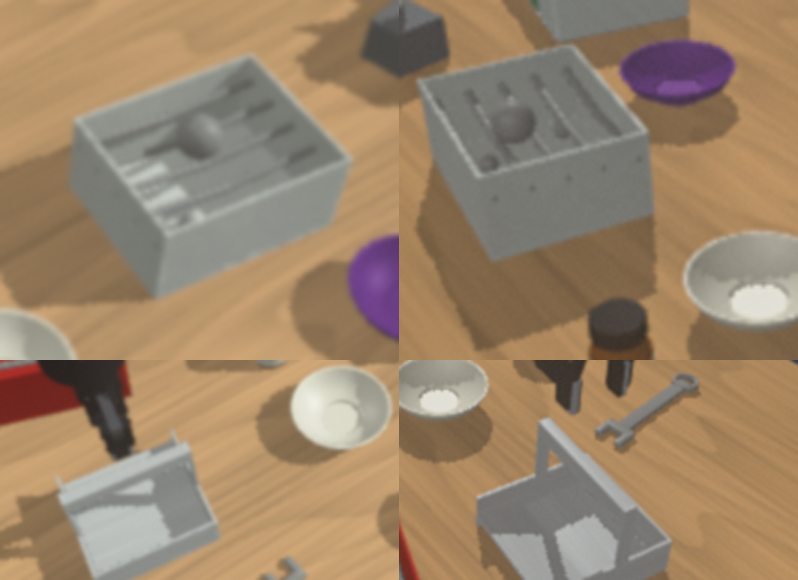

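Crops: the pan stands empty and upright. The big ball is at scene (386.7,145.7) / side (238,170.7), small balls show low in the box, and the other objects are in place. Triangulating the ball.

Run:
```python
from h import *
B=[("scene",386.7,145.7),("side",238,170.7)]
print(tri(*B),[onz(*b,.073) for b in B])
c=np.array([.4753,.2664]);X=np.array([.989,-.149]);Y=np.array([.149,.989])
for b in B:
    p=onz(*b,.073)[:2]-c; print("local",p@X,p@Y)
for b in(("side",229.7,184.3),("side",254,173.5),("scene",381.7,171.7)):
    for z in(.017,.068):
        p=onz(*b,z)[:2]-c; print(b,z,p@X,p@Y)
```

```text
[0.4593 0.2726 0.0709] [array([0.4599, 0.272 , 0.073 ]), array([0.4578, 0.2675, 0.073 ])]
local -0.016103144439448526 0.003245209771317824
local -0.017506070934190304 -0.0015570744739747823
('side', 229.7, 184.3) 0.017 -0.03771197973322283 0.03275811085499514
('side', 229.7, 184.3) 0.068 -0.05522563545589139 -0.048321527988119325
('side', 254, 173.5) 0.017 0.04145555970662623 0.055677510379164
('side', 254, 173.5) 0.068 0.0174311448351244 -0.027287025875106185
('scene', 381.7, 171.7) 0.017 0.015888624659601253 -0.02411588026126729
('scene', 381.7, 171.7) 0.068 0.05103140362454698 -0.0545299905661896
```

Call:
move_arm([
  {"dx":0,"dy":0.5,"dz":0,"rx":0,"ry":0,"rz":0},
  {"dx":-0.1,"dy":1,"dz":0,"rx":0,"ry":0,"rz":0},
  {"dx":-0.1,"dy":1,"dz":0,"rx":0,"ry":0,"rz":0},
  {"dx":-0.1,"dy":1,"dz":0,"rx":0,"ry":0,"rz":0},
  {"dx":-0.1,"dy":1,"dz":0,"rx":0,"ry":0,"rz":0},
  {"dx":-0.1,"dy":1,"dz":0,"rx":0,"ry":0,"rz":0},
  {"dx":-0.1,"dy":1,"dz":0,"rx":0,"ry":0,"rz":0},
  {"dx":-0.1,"dy":1,"dz":0,"rx":0,"ry":0,"rz":0},
  {"dx":-0.1,"dy":1,"dz":0,"rx":0,"ry":0,"rz":0},
  {"dx":-0.1,"dy":1,"dz":0,"rx":0,"ry":0,"rz":0},
], claw=68, newtons=60)

```text
t: 28.05
tcp_pos: [0.4902, -0.0138, 0.1727]
tool_rot: [0.758, 0.652, 0.001, 0.003]
force: [-0.7, -0.0, 0.3]
finger_gap: 0.678
gripper_force: 0.0
```

Call:
move_arm([
  {"dx":-0.13,"dy":1,"dz":0,"rx":0,"ry":0,"rz":0},
  {"dx":-0.13,"dy":1,"dz":0,"rx":0,"ry":0,"rz":0},
  {"dx":-0.13,"dy":1,"dz":0,"rx":0,"ry":0,"rz":0},
  {"dx":-0.13,"dy":1,"dz":0,"rx":0,"ry":0,"rz":0},
  {"dx":-0.13,"dy":1,"dz":0,"rx":0,"ry":0,"rz":0},
  {"dx":-0.13,"dy":1,"dz":0,"rx":0,"ry":0,"rz":0},
  {"dx":-0.13,"dy":1,"dz":0,"rx":0,"ry":0,"rz":0},
  {"dx":-0.13,"dy":1,"dz":0,"rx":0,"ry":0,"rz":0},
  {"dx":-0.13,"dy":1,"dz":0,"rx":0,"ry":0,"rz":0},
  {"dx":-0.13,"dy":1,"dz":0,"rx":0,"ry":0,"rz":0},
])

```text
t: 29.3
tcp_pos: [0.4569, 0.2354, 0.1727]
tool_rot: [0.758, 0.652, 0.001, 0.003]
force: [0.5, -0.3, -0.7]
finger_gap: 0.682
gripper_force: 0.0
```

Call:
move_arm([
  {"dx":0,"dy":0.8,"dz":0,"rx":0,"ry":0,"rz":0},
  {"dx":0,"dy":0.5,"dz":0,"rx":0,"ry":0,"rz":0},
  {"dx":0,"dy":0.11,"dz":0,"rx":0,"ry":0,"rz":0},
  {"dx":0,"dy":0,"dz":0,"rx":0,"ry":0,"rz":0},
  {"dx":0,"dy":0,"dz":-0.3,"rx":0,"ry":0,"rz":0},
  {"dx":0,"dy":0,"dz":-0.5,"rx":0,"ry":0,"rz":0},
  {"dx":0,"dy":0,"dz":-0.5,"rx":0,"ry":0,"rz":0},
  {"dx":0,"dy":0,"dz":-0.4,"rx":0,"ry":0,"rz":0},
  {"dx":0,"dy":0,"dz":0,"rx":0,"ry":0,"rz":0},
  {"dx":0,"dy":0,"dz":0,"rx":0,"ry":0,"rz":0},
])

```text
t: 30.55
tcp_pos: [0.4594, 0.2689, 0.1307]
tool_rot: [0.758, 0.652, 0.002, 0.004]
force: [0.6, 0.2, -0.9]
finger_gap: 0.675
gripper_force: 0.0
```

Run:
```python
from h import *
s=sensors.sense();m=cams.camera_model("wrist")
cv2.imwrite("pics/w4.png",cams.snapshot("wrist")[:,:,::-1])
print(s["t"],s["tcp_pos"],s["tool_rot"],s["finger_gap"])
print(proj("wrist",(.4595,.2688,.073),m))
```

```text
30.55 [0.4594 0.2689 0.1307] [0.7585 0.6517 0.0016 0.0035] 0.6750872947816472
[316.7221 218.3116]
```

View pics/w4.png

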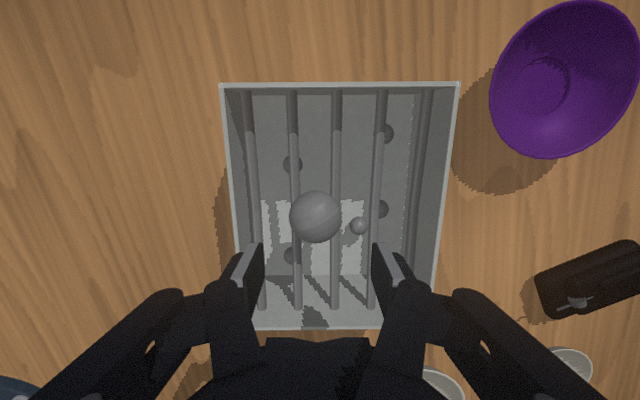

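The wrist view shows the big ball at (315,217), where I predicted it. All five small balls are under the bars, at (292,163), (384,133), (380,209), (358,226) and (291,255). Descending and gripping.

Call:
move_arm([
  {"dx":0,"dy":0,"dz":-0.4,"rx":0,"ry":0,"rz":0},
  {"dx":0,"dy":0,"dz":-0.5,"rx":0,"ry":0,"rz":0},
  {"dx":0,"dy":0,"dz":-0.5,"rx":0,"ry":0,"rz":0},
  {"dx":0,"dy":0,"dz":-0.5,"rx":0,"ry":0,"rz":0},
  {"dx":0,"dy":0,"dz":-0.4,"rx":0,"ry":0,"rz":0},
  {"dx":0,"dy":0,"dz":-0.3,"rx":0,"ry":0,"rz":0},
  {"dx":0,"dy":0,"dz":-0.19,"rx":0,"ry":0,"rz":0},
  {"dx":0,"dy":0,"dz":0,"rx":0,"ry":0,"rz":0},
  {"dx":0,"dy":0,"dz":0,"rx":0,"ry":0,"rz":0},
  {"dx":0,"dy":0,"dz":0,"rx":0,"ry":0,"rz":0},
])

```text
t: 31.85
tcp_pos: [0.4595, 0.2689, 0.0614]
tool_rot: [0.758, 0.652, 0.002, 0.004]
force: [0.4, 0.2, 0.2]
finger_gap: 0.676
gripper_force: 0.0
```

Call:
move_arm([
  {"dx":0,"dy":0,"dz":0,"rx":0,"ry":0,"rz":0},
  {"dx":0,"dy":0,"dz":0,"rx":0,"ry":0,"rz":0},
  {"dx":0,"dy":0,"dz":0,"rx":0,"ry":0,"rz":0},
  {"dx":0,"dy":0,"dz":0,"rx":0,"ry":0,"rz":0},
  {"dx":0,"dy":0,"dz":0,"rx":0,"ry":0,"rz":0},
  {"dx":0,"dy":0,"dz":0,"rx":0,"ry":0,"rz":0},
  {"dx":0,"dy":0,"dz":0,"rx":0,"ry":0,"rz":0},
  {"dx":0,"dy":0,"dz":0,"rx":0,"ry":0,"rz":0},
  {"dx":0,"dy":0,"dz":0,"rx":0,"ry":0,"rz":0},
  {"dx":0,"dy":0,"dz":0,"rx":0,"ry":0,"rz":0},
], claw=0, newtons=50)

```text
t: 33.1
tcp_pos: [0.4582, 0.2688, 0.0615]
tool_rot: [0.759, 0.652, 0.001, 0.003]
force: [-3.1, -0.4, 5.4]
finger_gap: 0.442
gripper_force: 49.5
```

Call:
move_arm([
  {"dx":0,"dy":0,"dz":0.2,"rx":0,"ry":0,"rz":0},
  {"dx":0,"dy":0,"dz":0.4,"rx":0,"ry":0,"rz":0},
  {"dx":0,"dy":0,"dz":0.6,"rx":0,"ry":0,"rz":0},
  {"dx":0,"dy":0,"dz":0.6,"rx":0,"ry":0,"rz":0},
  {"dx":0,"dy":0,"dz":0.6,"rx":0,"ry":0,"rz":0},
  {"dx":0,"dy":0,"dz":0.6,"rx":0,"ry":0,"rz":0},
  {"dx":0,"dy":0,"dz":0.5,"rx":0,"ry":0,"rz":0},
  {"dx":0,"dy":0,"dz":0.3,"rx":0,"ry":0,"rz":0},
  {"dx":0,"dy":0,"dz":0.2,"rx":0,"ry":0,"rz":0},
  {"dx":0,"dy":0,"dz":0,"rx":0,"ry":0,"rz":0},
])

```text
t: 34.35
tcp_pos: [0.4593, 0.2689, 0.1611]
tool_rot: [0.758, 0.652, 0.002, 0.004]
force: [-0.3, -0.9, -2.7]
finger_gap: 0.438
gripper_force: 50.4
```

Call:
move_arm([
  {"dx":0.1,"dy":-0.2,"dz":0,"rx":0,"ry":0,"rz":0},
  {"dx":0.2,"dy":-0.5,"dz":0,"rx":0,"ry":0,"rz":0},
  {"dx":0.22,"dy":-0.8,"dz":0,"rx":0,"ry":0,"rz":0},
  {"dx":0.24,"dy":-0.9,"dz":0,"rx":0,"ry":0,"rz":0},
  {"dx":0.24,"dy":-0.9,"dz":0,"rx":0,"ry":0,"rz":0},
  {"dx":0.24,"dy":-0.9,"dz":0,"rx":0,"ry":0,"rz":0},
  {"dx":0.24,"dy":-0.9,"dz":0,"rx":0,"ry":0,"rz":0},
  {"dx":0.24,"dy":-0.9,"dz":0,"rx":0,"ry":0,"rz":0},
  {"dx":0.24,"dy":-0.9,"dz":0,"rx":0,"ry":0,"rz":0},
  {"dx":0.24,"dy":-0.9,"dz":0,"rx":0,"ry":0,"rz":0},
])

```text
t: 35.6
tcp_pos: [0.5144, 0.0721, 0.1607]
tool_rot: [0.759, 0.651, 0.001, 0.003]
force: [0.4, -0.7, -2.0]
finger_gap: 0.439
gripper_force: 50.4
```

Call:
move_arm([
  {"dx":0.22,"dy":-0.8,"dz":0,"rx":0,"ry":0,"rz":0},
  {"dx":0.2,"dy":-0.8,"dz":0,"rx":0,"ry":0,"rz":0},
  {"dx":0.15,"dy":-0.6,"dz":0,"rx":0,"ry":0,"rz":0},
  {"dx":0.1,"dy":-0.4,"dz":0,"rx":0,"ry":0,"rz":0},
  {"dx":0.04,"dy":-0.27,"dz":0,"rx":0,"ry":0,"rz":0},
  {"dx":0,"dy":0,"dz":-0.3,"rx":0,"ry":0,"rz":0},
  {"dx":0,"dy":0,"dz":-0.6,"rx":0,"ry":0,"rz":0},
  {"dx":0,"dy":0,"dz":-0.7,"rx":0,"ry":0,"rz":0},
  {"dx":0,"dy":0,"dz":-0.6,"rx":0,"ry":0,"rz":0},
  {"dx":0,"dy":0,"dz":-0.3,"rx":0,"ry":0,"rz":0},
])

```text
t: 36.85
tcp_pos: [0.5312, 0.0026, 0.097]
tool_rot: [0.758, 0.652, 0.001, 0.003]
force: [0.6, 0.7, -2.4]
finger_gap: 0.442
gripper_force: 50.4
```

Run:
```python
from h import *
s=sensors.sense();print(s["t"],s["tcp_pos"],s["finger_gap"],s["force"])
for n in("scene","side"):cv2.imwrite(f"pics/{n}5.png",cams.snapshot(n)[:,:,::-1])
a=np.hstack([crop("pics/scene5.png",260,150,133,120,3),crop("pics/side5.png",260,140,133,120,3)])
cv2.imwrite("pics/c5.png",a)
```

```text
36.85 [0.5312 0.0026 0.097 ] 0.4422277478422974 [ 0.5539  0.7306 -2.4382]
```

View pics/c5.png

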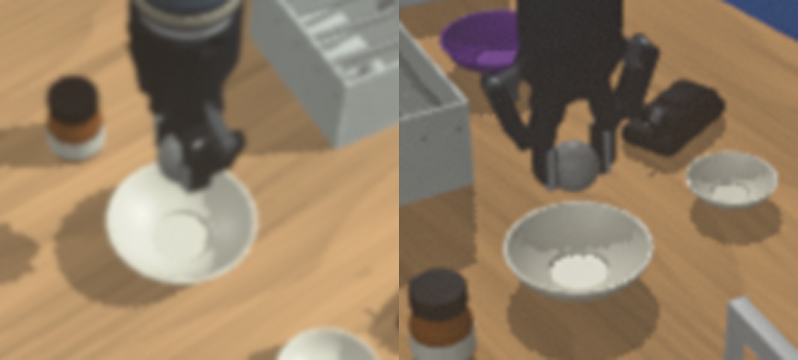

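The crop shows the ball held over the large white bowl, with the jar, mouse and small bowl clear. Lowering and releasing.

Call:
move_arm([
  {"dx":0,"dy":0,"dz":-0.3,"rx":0,"ry":0,"rz":0},
  {"dx":0,"dy":0,"dz":-0.5,"rx":0,"ry":0,"rz":0},
  {"dx":0,"dy":0,"dz":-0.5,"rx":0,"ry":0,"rz":0},
  {"dx":0,"dy":0,"dz":-0.5,"rx":0,"ry":0,"rz":0},
  {"dx":0,"dy":0,"dz":-0.4,"rx":0,"ry":0,"rz":0},
  {"dx":0,"dy":0,"dz":-0.3,"rx":0,"ry":0,"rz":0},
  {"dx":0,"dy":0,"dz":-0.15,"rx":0,"ry":0,"rz":0},
  {"dx":0,"dy":0,"dz":-0.1,"rx":0,"ry":0,"rz":0},
  {"dx":0,"dy":0,"dz":0,"rx":0,"ry":0,"rz":0},
  {"dx":0,"dy":0,"dz":0,"rx":0,"ry":0,"rz":0},
])

```text
t: 38.2
tcp_pos: [0.5322, 0.0021, 0.03]
tool_rot: [0.758, 0.652, 0.002, 0.004]
force: [0.5, 0.3, -3.0]
finger_gap: 0.436
gripper_force: 50.4
```

Call:
move_arm([
  {"dx":0,"dy":0,"dz":0,"rx":0,"ry":0,"rz":0},
  {"dx":0,"dy":0,"dz":0,"rx":0,"ry":0,"rz":0},
  {"dx":0,"dy":0,"dz":0,"rx":0,"ry":0,"rz":0},
  {"dx":0,"dy":0,"dz":0,"rx":0,"ry":0,"rz":0},
  {"dx":0,"dy":0,"dz":0,"rx":0,"ry":0,"rz":0},
  {"dx":0,"dy":0,"dz":0,"rx":0,"ry":0,"rz":0},
  {"dx":0,"dy":0,"dz":0.1,"rx":0,"ry":0,"rz":0},
  {"dx":0,"dy":0,"dz":0.3,"rx":0,"ry":0,"rz":0},
  {"dx":0,"dy":0,"dz":0.5,"rx":0,"ry":0,"rz":0},
  {"dx":0,"dy":0,"dz":0.7,"rx":0,"ry":0,"rz":0},
], claw=62)

```text
t: 39.45
tcp_pos: [0.5319, 0.0021, 0.0706]
tool_rot: [0.758, 0.652, 0.001, 0.003]
force: [-0.4, -0.9, 0.0]
finger_gap: 0.619
gripper_force: 0.0
```

Call:
move_arm([
  {"dx":0,"dy":0,"dz":0.8,"rx":0,"ry":0,"rz":0},
  {"dx":0,"dy":0,"dz":0.8,"rx":0,"ry":0,"rz":0},
  {"dx":0,"dy":0,"dz":0.8,"rx":0,"ry":0,"rz":0},
  {"dx":0,"dy":0,"dz":0.8,"rx":0,"ry":0,"rz":0},
  {"dx":0,"dy":0,"dz":0.6,"rx":0,"ry":0,"rz":0},
  {"dx":0,"dy":0,"dz":0.4,"rx":0,"ry":0,"rz":0},
  {"dx":0,"dy":0,"dz":0.2,"rx":0,"ry":0,"rz":0},
  {"dx":0,"dy":0,"dz":0,"rx":0,"ry":0,"rz":0},
  {"dx":0,"dy":0,"dz":0,"rx":0,"ry":0,"rz":0},
  {"dx":0,"dy":0,"dz":0,"rx":0,"ry":0,"rz":0},
])

```text
t: 40.7
tcp_pos: [0.5316, 0.0022, 0.1792]
tool_rot: [0.759, 0.652, 0.001, 0.003]
force: [-0.1, 0.5, 0.2]
finger_gap: 0.622
gripper_force: 0.0
```

Run:
```python
from h import *
s=sensors.sense();print(s["t"],s["tcp_pos"],s["finger_gap"],s["force"])
im={n:cams.snapshot(n)[:,:,::-1] for n in("side","wrist","scene")}
m=cams.camera_model("wrist")
for n in im: cv2.imwrite(f"pics/{n}6.png",im[n])
for n in("side","wrist"):
    g=cv2.cvtColor(im[n],cv2.COLOR_BGR2GRAY); u,v=proj(n,(.532,.002,.025),m if n=="wrist" else None).round().astype(int)
    f=(m if n=="wrist" else cams.camera_model(n)); print(n,u,v)
    print(g[v-24:v+25:6,u-30:u+31:6] if n=="side" else g[max(v-60,0):v+61:12,u-60:u+61:12])
a=cv2.imread("pics/side0.png",0);print("before side");u,v=proj("side",(.532,.002,.025)).round().astype(int);print(a[v-24:v+25:6,u-30:u+31:6])
# other objects unchanged: mean difference around jar, mouse, wrench in side view
for k,(x,y) in dict(jar=(274,247),mouse=(352,180),wrench=(425,235)).items():
    print(k,cv2.absdiff(im["side"],cv2.imread("pics/side0.png"))[y-15:y+16,x-15:x+16].mean())
```

```text
40.7 [0.5316 0.0022 0.1792] 0.6221915898775227 [-0.1288  0.4868  0.2405]
side 319 224
[[130 125 133 130 135 139 144 138 143 139 137]
 [124 128 125 131 136 142 136 137 138 139 141]
 [128 121 150 129 138 146 152 147 159 136 139]
 [130 148 120 129 123 127 124 139 140 175 136]
 [140 172 138 149  97 103  85 168 166 181 139]
 [130 138 151 162 190  90 182 182 178 135 129]
 [134 129  97 133 132 132 143 131  95 108 131]
 [136 127  94  94  99  96  91  94  96  96 125]
 [143 135  96  93  95 100  96  91  95  93 127]]
wrist 316 187
[[ 83 122 113 106 106 107 114 102 118 119 115]
 [113 122 118 123 100 103 110 108 118 115 108]
 [115 115  93 102 107 107 113 116 115 118 114]
 [115 152 118 136 139 152 109 117 119 113 118]
 [117 127 137 146  94 113 108 150 124 118 118]
 [118 136 150 158  93 115 100 160 157 123 112]
 [ 83 151 156  97  99  87  75 165 155 135 120]
 [ 87 100 163 171 106 111 170 168 156 161 121]
 [117  84 166 173 187 180 171 164 154 118 119]
 [121  84  86  88 177 168 177  83 111 111 121]
 [100  63  86  86  87  79  85 114 104 106 101]]
before side
[[126 121 129 127 130 138 138 136 139 136 132]
 [119 125 121 124 132 138 131 131 134 136 137]
 [123 116 146 125 133 142 148 141 153 132 134]
 [124 142 115 124 132 134 137 135 135 170 131]
 [135 166 134 143 134 150 145 163 160 176 134]
 [125 134 146 157 206 207 208 176 170 132 125]
 [128 123  95 128 171 189 176 126  92 103 126]
 [133 125  91  92  96  94  90  90  93  93 121]
 [136 131  93  89  90  96  94  89  93  90 123]]
jar 2.7096774193548385
mouse 2.0496011099549083
wrench 3.6867845993756503
```

The dark ball sits at the centre of the bowl in both views, the bystanders haven't moved, and the gripper is clear of everything. Handing in.

```bash
python3 -c "
from station import order; print(order.sign_off())"
```

```text
the job is handed in; nothing more can be done
None
```

The job is handed in after about 41 s of robot time: the five small balls are in the box, the large ball is in the larger white bowl, the pan stands upright and empty on the bench, and the jar, wrench and mouse were not moved.

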